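# Put the jam jar away in the banquet display case

## Task

Raise the sliding front of the countertop display case, stand the lidded jam jar upright on the case floor behind it, then gently lower the front until it is fully closed. Do not tip the jar over, and leave the pepper mill and the two pieces of china in the case where they are.

Things in the scene. Friction and masses are not known exactly. Their poses are not given: they have to be found in the camera images.
- case: Fixed clear-plastic display case with steel edges, 240 deep, 384 wide, 260 high. Origin: on the table, middle of the lower front edge (sash's front face); x points into the case, y left, z up. Wooden floor board, top at z = 12 mm; inner faces: sides y = +-184, back x = 234, roof z = 254 mm; the front is closed only by the sash. Front guide posts at y = +-185, 480 high.
- sash (a joint): Sliding front (sash): clear pane in an aluminium frame, 352 wide, 248 high, 12 thick (case x 0 to 12 mm), 0.6 kg. Value = height raised in m: 0 closed (lower edge 14 mm above the table), 0.22 fully up (lower edge at 234 mm). It stays by friction wherever it is left: about 15 N to raise, a few N to push down.
- sash_handle (a point): Middle of the sash's handle: a round dark steel bar, 12 mm thick, 120 mm long, horizontal along the case's y, on two 12 mm arms at its ends, its axis 60 mm in front of the sash's face. Its height is 100 mm above the table when closed, plus the joint value. Axes parallel to the case's.
- jar: Lidded glass jam jar with a paper label and steel lid, round, 54 mm in diameter, 85 mm high, 0.25 kg, standing on the table beside the case's front, on either side. Origin: centre of its underside, z up.
- mill: Dark wooden pepper mill, round and waisted, 54 mm at the foot, 170 mm high; a bystander standing on the table on the other side. Origin: centre of its underside, z up.
- ramekin: Open white china ramekin, 68 mm in diameter, 45 mm high, standing in the case towards one side wall; a bystander. Origin: centre of its underside, z up.
- sugar_bowl: White china sugar bowl with a domed knobbed lid (one piece), 68 mm in diameter, 78 mm high, standing in the case towards the other side wall; a bystander. Between the two pieces of china there is a gap of about 150 mm. Origin: centre of its underside, z up.

How it is judged:
On the way, in this order (a step that is already met when the one before it is completed fails the run):
1. the front has been raised by at least 120 mm (value of joint sash above 0.12 m), for 0.2 s.
2. the jar stands upright on the case floor, released, with the front still raised by over 80 mm (x of jar in the frame of case between 0.036 and 0.205 m and y of jar in the frame of case between -0.155 and 0.155 m and z of jar in the frame of case between 0.006 and 0.018 m and angle between jar's own z axis and vertical below 0.12 rad and linear speed of jar below 0.02 m/s and value of joint sash above 0.08 m and contact force between jar and the fingers below 0.1 N), for 0.2 s.
3. the front has been lowered fully (value of joint sash below 0.008 m), for 0.2 s.
At the end, for the whole second after the job is handed in: The jar stands at rest, upright within 0.12 rad, on the case floor behind the sash; the sash is closed to within 8 mm; the mill, ramekin and sugar bowl stand upright within 30 mm of where they were (x of jar in the frame of case between 0.036 and 0.205 m and y of jar in the frame of case between -0.155 and 0.155 m and z of jar in the frame of case between 0.006 and 0.018 m and angle between jar's own z axis and vertical below 0.12 rad and linear speed of jar below 0.02 m/s and value of joint sash below 0.008 m and distance of each of mill, ramekin, sugar_bowl from where it was at the start of the episode below 0.03 m and angle between each of mill, ramekin, sugar_bowl's own z axis and vertical below 0.15 rad); the robot touches nothing.
It fails at once if the front is dropped or slammed (moving down faster than 0.4 m/s) (velocity of joint sash below -0.4 m/s).
It fails at once if the jar is tipped over (tilted by more than 0.8 rad) (angle between jar's own z axis and vertical above 0.8 rad).
It fails at once if the mill or a piece of china is knocked over or shifted by more than 30 mm (distance of any of mill, ramekin, sugar_bowl from where it was at the start of the episode above 0.03 m or angle between any of mill, ramekin, sugar_bowl's own z axis and vertical above 0.5 rad).
It also fails if it takes over 64 s, if anything falls off the work surface, if the arm or the gripper's body presses on something with over 40 N, if the wrist force passes 120 N, or if a joint passes its speed limit or range.

## Robot

A 6-joint arm with a two-finger parallel gripper is mounted at the origin on the work surface. World frame = base frame: x ahead of the robot, y to its left, z up, the work surface at z = 0. Lengths are in m, angles in rad, forces in N, time in s.
With the tool pointing down it reaches from about 0.35 to 0.85 m from the base axis. Payload 8.1 kg.
Tool frame: the origin (TCP) lies between the finger pads; the fingertips stand 19 mm ahead of it and the grasp point (between the pads) is the TCP; z points along the fingers, y is the line along which they close (so a half turn about z gives the same grasp; the last joint's range is limited). The gripper opens to 85 mm and grips with 20 to 120 N. Pads are 22 mm wide; open, the fingers measure 114 mm over their backs; the gripper's body (76 mm by 85 mm) begins 54 mm behind the grasp point. The pads swing forward as they close: fully open they stand 13 mm farther back than shut.
Start: joints at [1.134, 0.13, 1.488, -0, 1.523, -0.085], TCP at [0.207, 0.563, 0.25] pointing down, gripper open.
Joint ranges: [-2.96, 2.96], [-0.89, 2.26], [0.02, 2.5], [-1.34, 4.48], [0, 2.73], [-2.66, 2.66]. Speed limits (rad/s): [2.39, 2.39, 2.79, 3.14, 3.14, 3.14].

## Interface

Orientations are given as a 3x3 rotation matrix whose columns are the frame's x, y, z axes.
In Python, from plant import bot gives the robot as it stands. Calls block until the motion is done:
- bot.movep(position, orientation): joint-space move of the TCP to a pose.
- bot.move_l(position, ori=None, feed=0.15): straight line of the TCP; ori=None keeps the orientation; feed is the mean speed in m/s.
- bot.set_joints(angles): joint-space move.
- bot.grip(opening, squeeze=None): finger opening in m; squeeze is the grip in N (None keeps the last); returns when the fingers have stopped.
- bot.wait(seconds).
- bot.inverse_kinematics(position, orientation): joint angles nearest the present ones, or None.
- bot.get_state(): the state.
- bot.read_camera(name): name is "scene" or "top" or "wrist"; returns a dict with "img" (384x512x3 uint8, red, green, blue), "camera_matrix" (3x3 intrinsics, pixels), "cam_to_world" (4x4, takes a point from camera to world coordinates). Camera axes: x right, y down, z forward; pixel columns grow to the right and rows downward; lengths in m; the calibration is good to about 2 mm. A picture is of the moment at which its call begins. There is no depth.
A pose or a line that the arm cannot do raises bot.MotionError and nothing moves.
- bot.hand_in(): hands the job in; it is judged then, once.
Trained networks look in a picture, given as the dict that the camera call returned (one of the last four; its "shot" number tells which), for a name from the list of things; names that differ only in an ending like _2 or _b are one class to them, and where a whole thing is asked for, a point or a joint stands for the part that bears it (a point fixed in the world has none). Each returns a list of dicts, best first, with "conf" (0 to 1); they miss things now and then, are a little off and sometimes report something else, mostly with a low value. They report only what shows in the picture. A call takes as long as a camera call.
- bot.look_for(thing, picture): "uv" ([column, row] in pixels, amid what is visible of it).
- bot.trace(thing, picture): "pixels" (384x512 bool, what is visible of it) and "uv" ([column, row] in pixels, amid what is visible of it).
The state is a dict: "time": time; "qpos": joint angles; "dq": joint speeds; "joint_efforts": joint torques, N m; "ee_pos": TCP position; "orientation": TCP orientation; "ft_force": force on the tool from outside, world axes, zero at the start; "moment": the same for the moment, N m; "gripper_width": finger opening in m; "grip_force": force on a finger pad.
Only numpy, scipy, OpenCV 4.12 (cv2) and the standard library are available. Lean on these libraries where they do the work, as an engineer would, in place of code of your own. Each camera call takes 0.05 s, during which the arm holds its last target. There are 200 camera calls.

## Working session

There is one attempt and no reset: what is moved stays moved. The work goes in short steps, each a Python script; the robot and the scene stay as the last script left them, time stands still between calls to the robot, and variables do not carry over. Pictures are saved under pics/ and viewed, at most 12 in all, crops included, and the job is handed in when it is done.

```bash
ls; mkdir -p pics; python3 - <<'E'
from plant import bot
import cv2,numpy as np
ims=[]
for n in ("scene","top"):
    p=bot.read_camera(n); ims.append(p["img"])
    print(n,p["camera_matrix"].round(1).tolist(),p["cam_to_world"].round(3).tolist())
    for t in ("case","sash","sash_handle","jar","mill","ramekin","sugar_bowl"):
        print(t,[(np.round(r["uv"]).tolist(),round(r["conf"],2)) for r in bot.look_for(t,p)])
    cv2.imwrite(f"pics/{n}0.png",p["img"][:,:,::-1])
print(bot.get_state()["time"], bot.get_state()["orientation"].__repr__())
E
```

```text
pics
scene [[373.6, 0.0, 253.4], [0.0, 373.6, 189.4], [0.0, 0.0, 1.0]] [[0.733, -0.642, 0.224, 0.381], [-0.68, -0.689, 0.251, -0.224], [-0.007, -0.336, -0.942, 0.938], [0.0, 0.0, 0.0, 1.0]]
case [([309.0, 156.0], 0.85)]
sash [([274.0, 196.0], 0.82)]
sash_handle [([269.0, 194.0], 0.82)]
jar [([153.0, 154.0], 0.61)]
mill [([298.0, 323.0], 0.7), ([155.0, 152.0], 0.16)]
ramekin []
sugar_bowl [([271.0, 196.0], 0.59)]
top [[461.5, 0.0, 255.1], [0.0, 461.5, 189.7], [0.0, 0.0, 1.0]] [[0.012, -0.995, 0.104, 0.466], [-1.0, -0.011, 0.009, -0.0], [-0.008, -0.104, -0.995, 1.168], [0.0, 0.0, 0.0, 1.0]]
case [([283.0, 130.0], 0.82)]
sash [([282.0, 179.0], 0.65)]
sash_handle [([284.0, 183.0], 0.72)]
jar [([151.0, 234.0], 0.65)]
mill [([382.0, 254.0], 0.85)]
ramekin [([150.0, 232.0], 0.36)]
sugar_bowl []
0.8 array([[-9.38753263e-01,  3.44590060e-01,  3.45450914e-05],
       [ 3.44590062e-01,  9.38753262e-01,  5.17490039e-05],
       [-1.45971249e-05,  6.04834415e-05, -9.99999998e-01]])
```

View pics/scene0.png

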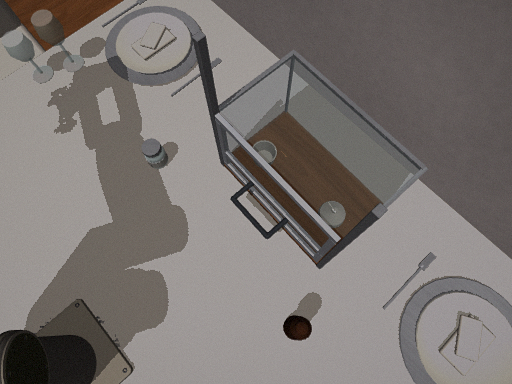

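View pics/top0.png

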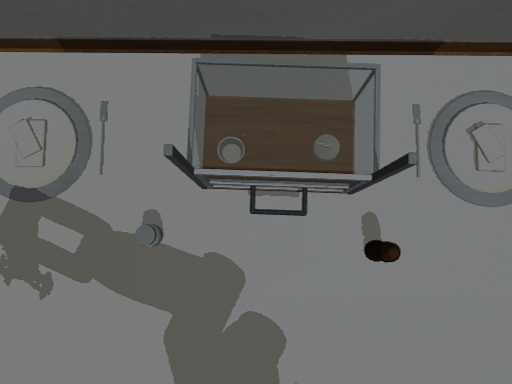

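Scene view: the case is at right-centre, the handle at about (258,210), the jar at (153,152) and the mill at (298,327). Top view: the posts' tops are at about (169,149) and (410,158), the handle bar runs (251,212)–(306,214), the jar is at (149,235), the mill at (382,252), and the china at (231,150) and (326,147). I'll zoom in to get accurate case keypoints.

```bash
python3 - <<'E'
import cv2
a=cv2.imread("pics/top0.png")[50:265,130:420]
cv2.imwrite("pics/topc.png",cv2.resize(cv2.convertScaleAbs(a,alpha=1.4),(783,580),interpolation=cv2.INTER_CUBIC))
b=cv2.imread("pics/scene0.png")[25:275,135:435]
cv2.imwrite("pics/scenec.png",cv2.resize(cv2.convertScaleAbs(b,alpha=1.4),(720,600),interpolation=cv2.INTER_CUBIC))
E
```

```text
(no output)
```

View pics/topc.png

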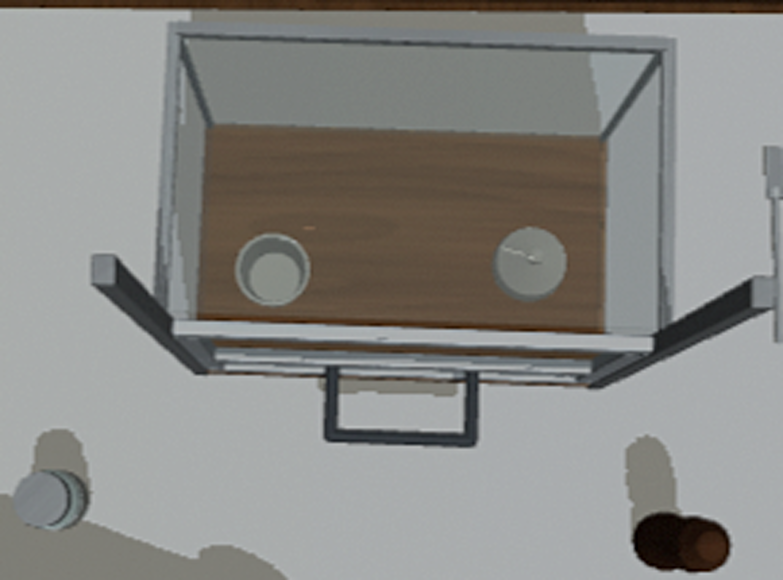

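View pics/scenec.png

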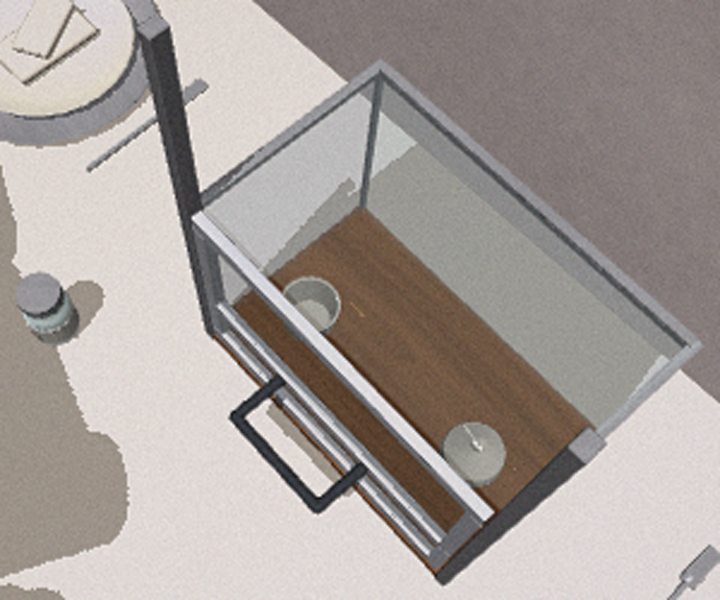

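Top crop: handle axis ends at crop (333,436) and (472,439), back roof corners at (172,24) and (676,40), jar lid at (42,500). Scene crop: handle ends at (237,415) and (319,506), back corners at (380,64) and (699,345), jar lid at (41,292). Next I'll fit the case pose and check the sizes.

```bash
cat > h.py <<'E'
import numpy as np, cv2
from plant import bot
from scipy.optimize import least_squares
def bp(p,uv,z):
    K,T=p["camera_matrix"],p["cam_to_world"]
    d=T[:3,:3]@np.linalg.solve(K,[uv[0],uv[1],1]); o=T[:3,3]
    return (o+d*(z-o[2])/d[2])[:2]
E
python3 - <<'E'
from h import *
t=bot.read_camera("top"); s=bot.read_camera("scene")
T=lambda u,v:(130+u/2.7,50+v/2.7); S=lambda u,v:(135+u/2.4,25+v/2.4)
# local (x,y), z, cam, uv
kp=[((-.06,.06),.1,t,T(333,436)),((-.06,-.06),.1,t,T(472,439)),((.24,.192),.26,t,T(172,24)),((.24,-.192),.26,t,T(676,40)),
((-.06,.06),.1,s,S(237,415)),((-.06,-.06),.1,s,S(319,506)),((.24,.192),.26,s,S(380,64)),((.24,-.192),.26,s,S(699,345))]
L=np.array([k[0] for k in kp]); W=np.array([bp(k[2],k[3],k[1]) for k in kp])
f=lambda q:(L@np.array([[np.cos(q[2]),np.sin(q[2])],[-np.sin(q[2]),np.cos(q[2])]])+q[:2]-W).ravel()
r=least_squares(f,[.58,-.05,0]); q=r.x; print("case",q.round(4)); print((r.fun*1000).round(1).reshape(-1,2).tolist())
loc=lambda w:np.array([[np.cos(q[2]),np.sin(q[2])],[-np.sin(q[2]),np.cos(q[2])]])@(w-q[:2])
for n,z,a,b in (("jarlid",.085,T(42,500),S(41,292)),("ramekin",.057,T(273,269),S(312,305)),("knob",.09,T(535,260),S(475,440))):
    A,B=bp(t,a,z),bp(s,b,z); print(n,A.round(4),B.round(4),"local",loc(A).round(4),loc(B).round(4))
for p,n in((t,"mill"),):
    print(n,bp(p,T(705,545),.17).round(3),bp(p,T(660,540),.02).round(3))
np.save("case.npy",q)
# reachability
c,sn=np.cos(q[2]),np.sin(q[2]); C=np.array([[c,-sn,0],[sn,c,0],[0,0,1]])
def tool(pitch,roll):  # pitch below horizontal
    z=np.array([np.cos(pitch),0,-np.sin(pitch)]); y=np.array([0,1,0.]) if roll else np.cross(z,[0,1,0])
    return C@np.c_[np.cross(y,z),y,z]
def w(x,y,z): return C@[x,y,z]+np.r_[q[:2],0]
jar=(bp(t,T(42,500),.085)+bp(s,S(41,292),.085))/2
for pd in (20,30,40,50,60,90):
    pt=np.radians(pd)
    for fl in (1,-1):
        F=np.diag([fl,fl,1])
        g=lambda P,R:(lambda a:None if a is None else np.round(a,2).tolist())(bot.inverse_kinematics(P,R@F))
        print(pd,fl,"H",g(w(-.06,0,.1),tool(pt,0)),g(w(-.06,0,.31),tool(pt,0)),"J",g([*jar,.055],tool(pt,1)),"P",g(w(.08,0,.067),tool(pt,1)))
E
```

```text
case [ 0.5856 -0.0477 -0.0251]
[[0.4, 1.1], [-1.4, 0.2], [2.5, 2.0], [2.1, -2.0], [-4.5, -1.6], [-3.8, -0.6], [3.0, 4.0], [1.7, -3.1]]
jarlid [0.4693 0.2643] [0.4741 0.2626] local [-0.1241  0.309 ] [-0.1193  0.3075]
ramekin [0.6798 0.0693] [0.6823 0.0658] local [0.0912 0.1194] [0.0938 0.1159]
knob [ 0.6838 -0.1625] [ 0.6877 -0.1609] local [ 0.101  -0.1123] [ 0.1049 -0.1106]
mill [ 0.44  -0.284] [ 0.44  -0.286]
20 1 H None None J [0.91, 0.2, 2.4, 4.33, 0.95, 1.04] P [-0.27, 0.22, 2.33, 2.76, 0.65, 1.8]
20 -1 H None None J [0.91, 0.2, 2.4, 4.33, 0.95, -2.1] P [-0.27, 0.22, 2.33, 2.76, 0.65, -1.34]
30 1 H None None J None P [-0.25, 0.09, 2.3, 2.52, 0.34, 2.05]
30 -1 H None None J None P [-0.25, 0.09, 2.3, 2.52, 0.34, -1.09]
40 1 H None None J [0.77, -0.12, 2.4, -1.33, 0.6, 0.28] P None
40 -1 H None None J None P [-0.23, 0.03, 2.23, 1.42, 0.16, 0.01]
50 1 H [-0.3, -0.52, 2.49, 0.36, 0.52, -0.53] [-0.3, -0.76, 2.24, 0.21, 0.99, -0.33] J [0.68, -0.16, 2.33, -0.86, 0.58, -0.22] P [-0.21, 0.04, 2.11, 0.39, 0.32, -2.09]
50 -1 H [-0.3, -0.52, 2.49, 0.36, 0.52, 2.61] None J None P [-0.21, 0.04, 2.11, 0.39, 0.32, 1.05]
60 1 H [-0.26, -0.39, 2.34, 0.19, 0.69, -0.35] [-0.26, -0.59, 2.08, 0.13, 1.15, -0.26] J [0.6, -0.14, 2.23, -0.49, 0.67, -0.61] P [-0.2, 0.1, 1.97, 0.16, 0.56, -1.85]
60 -1 H None None J [0.6, -0.14, 2.23, -0.49, 0.67, 2.53] P [-0.2, 0.1, 1.97, 0.16, 0.56, 1.29]
90 1 H [-0.18, 0.06, 1.84, -0.0, 1.23, -0.16] [-0.18, -0.08, 1.6, 0.0, 1.63, -0.16] J [0.41, 0.16, 1.83, -0.0, 1.15, -1.13] P [-0.15, 0.45, 1.45, -0.0, 1.24, -1.7]
90 -1 H None None J [0.41, 0.16, 1.83, -0.0, 1.15, 2.01] P [-0.15, 0.45, 1.45, -0.0, 1.24, 1.44]
```

```bash
cat >> h.py <<'E'
q=np.load("case.npy"); c,sn=np.cos(q[2]),np.sin(q[2]); C=np.array([[c,-sn,0],[sn,c,0],[0,0,1]])
def rot(yaw,pitch,roll):  # tool z pitched below horizontal; roll=1: closes sideways, 0: closes in the vertical plane
    z=np.array([np.cos(pitch),0,-np.sin(pitch)]); y=np.array([0,1,0.]) if roll else np.cross(z,[0,1,0])
    a,b=np.cos(yaw),np.sin(yaw)
    return np.array([[a,-b,0],[b,a,0],[0,0,1]])@np.c_[np.cross(y,z),y,z]
def w(x,y,z): return C@[x,y,z]+np.r_[q[:2],0]
HR=rot(q[2],np.radians(60),0); HP=w(-.0585,0,.1)
JAR=np.array([.472,.2635])
def st(*ks):
    s=bot.get_state(); print(round(s["time"],2),"pos",s["ee_pos"].round(4),"F",np.round(s["ft_force"],1),"w",round(float(s["gripper_width"]),4),"g",np.round(s["grip_force"],1))
E
python3 - <<'E'
from h import *
g=lambda P,R:(lambda a:None if a is None else np.round(a,2).tolist())(bot.inverse_kinematics(P,R))
for pd in (35,40,45,50):
    p=np.radians(pd); ja=np.arctan2(JAR[1],JAR[0]); P=w(.065,0,.067); pa=np.arctan2(P[1],P[0]); u=np.array([np.cos(pa),np.sin(pa)])
    for F in (np.eye(3),np.diag([-1,-1,1])):
        print(pd,g([*JAR,.055],rot(ja,p,1)@F),g([*(JAR*.88),.09],rot(ja,p,1)@F),g([*u*.48,.09],rot(pa,p,1)@F),g(P,rot(pa,p,1)@F))
bot.grip(.036,60)
pre=HP-.09*HR[:,2]
j=bot.inverse_kinematics(pre,HR); k=np.array(j); k[0]=1.0
bot.set_joints(k); bot.set_joints(j); st()
bot.move_l(HP,HR,feed=.12); st()
for n in("wrist","scene"): cv2.imwrite(f"pics/{n}1.png",bot.read_camera(n)["img"][:,:,::-1])
E
```

```text
35 None None None [-0.21, 0.01, 2.31, 2.43, 0.18, 2.19]
35 None None None [-0.21, 0.01, 2.31, 2.43, 0.18, -0.95]
40 None None None None
40 None None None [-0.21, -0.01, 2.27, 1.4, 0.1, 0.08]
45 None None None [-0.2, -0.02, 2.22, 0.51, 0.18, -2.16]
45 None None None [-0.2, -0.02, 2.22, 0.51, 0.18, 0.98]
50 [0.35, -0.34, 2.47, 0.32, 0.33, -2.0] None None [-0.19, -0.0, 2.16, 0.26, 0.3, -1.91]
50 [0.35, -0.34, 2.47, 0.32, 0.33, 1.14] None None [-0.19, -0.0, 2.16, 0.26, 0.3, 1.23]
4.54 pos [ 0.4822 -0.0445  0.1779] F [ 0.2  0.5 -0.2] w 0.0358 g 0.0
5.44 pos [ 0.5273 -0.0461  0.1005] F [-0.8  0.   0.2] w 0.036 g 0.0
```

Before going on I'll check the grasp picture.

```bash
python3 - <<'E'
from h import *
b=cv2.imread("pics/scene1.png")[100:300,160:400]; a=cv2.imread("pics/wrist1.png")
cv2.imwrite("pics/m1.png",np.hstack([cv2.resize(a,(400,300)),cv2.resize(b,(360,300))]))
f=lambda a:"None" if a is None else " ".join("%.2f"%x for x in a)
F=np.diag([-1,-1,1])
for pd in (30,35,40,45):
  p=np.radians(pd)
  for yd in (-60,-45,-30,-20,-10,0,10,20,30,45):
    R=rot(np.radians(yd),p,1)
    r=[]
    for P in ([*JAR,.055],[*JAR,.10],w(-.05,0,.082),w(.06,0,.082)):
        best=None
        for X in (R,R@F):
            a=bot.inverse_kinematics(P,X)
            if a is not None and (best is None or abs(a[5])<abs(best[5])): best=a
        r.append(f(best))
    if r[0]!="None" or r[2]!="None": print(pd,yd,"|",r[0],"|",r[1][:5],"|",r[2],"|",r[3])
E
```

```text
30 -60 | 0.93 0.62 1.62 -0.92 1.53 0.77 | 0.93  | 0.39 0.21 2.12 -1.25 1.13 0.65 | 0.31 0.42 1.85 -1.27 1.09 0.56
30 -45 | 0.98 0.48 1.83 -1.06 1.35 0.73 | 0.98  | None | None
30 -30 | 0.99 0.33 2.04 -1.23 1.16 0.71 | 0.99  | None | None
30 30 | None | None | -0.77 -0.04 2.39 1.35 1.02 -0.64 | -0.59 0.20 2.13 1.44 0.90 -0.59
30 45 | None | None | -0.80 0.15 2.19 1.17 1.22 -0.70 | -0.64 0.35 1.94 1.24 1.14 -0.60
35 -60 | 0.91 0.56 1.65 -0.87 1.48 0.72 | 0.91  | 0.35 0.15 2.12 -1.16 1.07 0.54 | 0.28 0.37 1.85 -1.17 1.04 0.46
35 -45 | 0.95 0.42 1.85 -1.00 1.30 0.67 | 0.95  | 0.29 -0.04 2.32 -1.32 0.84 0.45 | 0.22 0.21 2.04 -1.34 0.79 0.41
35 -30 | 0.95 0.27 2.05 -1.15 1.11 0.61 | 0.95  | None | None
35 -20 | 0.93 0.16 2.18 -1.27 0.97 0.58 | 0.93  | None | -0.01 -0.00 2.28 4.47 0.28 0.45
35 30 | None | None | -0.72 -0.11 2.38 1.24 0.96 -0.49 | -0.56 0.15 2.12 1.31 0.85 -0.44
35 45 | None | None | -0.76 0.09 2.19 1.09 1.17 -0.60 | -0.61 0.30 1.93 1.15 1.09 -0.50
40 -60 | 0.88 0.50 1.68 -0.81 1.43 0.68 | 0.88  | 0.31 0.09 2.12 -1.06 1.03 0.42 | 0.24 0.33 1.84 -1.06 1.00 0.35
40 -45 | 0.91 
[... 1021 characters left out ...]
.84 0.05 2.17 -1.03 0.88 0.30 | 0.84  | -0.05 -0.40 2.50 -0.66 0.35 -0.72 | -0.04 -0.03 2.19 -0.80 0.30 -0.57
45 -10 | 0.79 -0.05 2.28 -1.08 0.72 0.17 | 0.79  | None | -0.14 -0.06 2.23 -0.11 0.19 -1.44
45 0 | 0.71 -0.16 2.38 -1.09 0.55 -0.00 | 0.71  | None | -0.25 -0.07 2.23 0.71 0.27 0.71
45 10 | 0.60 -0.26 2.46 -0.99 0.36 -0.30 | 0.60  | -0.46 -0.40 2.50 0.91 0.56 0.26 | -0.35 -0.03 2.20 0.97 0.44 0.27
45 20 | None | None | -0.56 -0.30 2.43 0.98 0.73 -0.00 | -0.43 0.03 2.14 1.02 0.62 0.04
45 30 | None | None | -0.62 -0.18 2.33 0.98 0.89 -0.18 | -0.49 0.10 2.06 1.01 0.79 -0.11
45 45 | 0.13 -0.29 2.48 1.05 0.52 0.09 | 0.13  | -0.66 -0.01 2.17 0.92 1.09 -0.38 | -0.54 0.24 1.90 0.94 1.02 -0.28
```

View pics/m1.png

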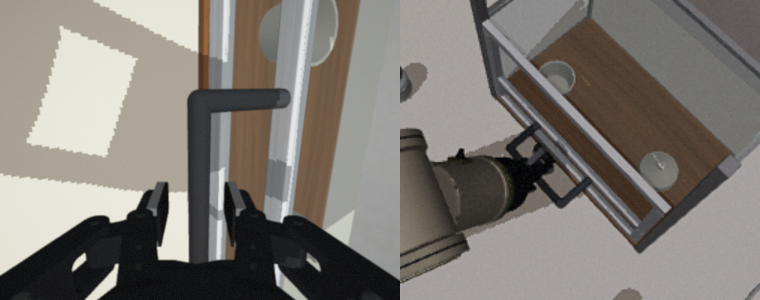

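The bar lies centred between the fingers and parallel to the pads, and the scene crop confirms the gripper is at the middle of the handle. Now I'll grip, test-lift and raise.

```bash
python3 - <<'E'
from h import *
bot.grip(0.0,80); st()
p=bot.get_state()["ee_pos"]; np.save("hp.npy",p)
bot.move_l(p+[0,0,.03],feed=.06); st()
bot.move_l(p+[0,0,.212],feed=.1); st()
cv2.imwrite("pics/s2.png",bot.read_camera("scene")["img"][:,:,::-1])
z=rot(np.radians(-40),np.radians(40),1)[:,2]; R=rot(np.radians(-40),np.radians(40),1)
f=lambda P:print(bot.inverse_kinematics(P,R) is not None)
for P in ([*JAR,.055],np.r_[JAR,.055]-.1*z,[*JAR,.087],[.44,.2,.087],w(-.05,.06,.085),w(.06,0,.085),w(.06,0,.067),w(.06,0,.067)-.13*z,w(-.1,.12,.2)): f(P)
E
```

```text
5.9 pos [ 0.5282 -0.0464  0.1014] F [2.9 0.9 2.4] w 0.0093 g 78.0
6.58 pos [ 0.5281 -0.0464  0.1313] F [ 4.8 -0.1 -1.4] w 0.0095 g 79.6
8.54 pos [ 0.5281 -0.0464  0.3109] F [ 17.5  -0.8 -11.7] w 0.0098 g 78.2
True
True
True
True
True
True
True
True
True
```

View pics/s2.png

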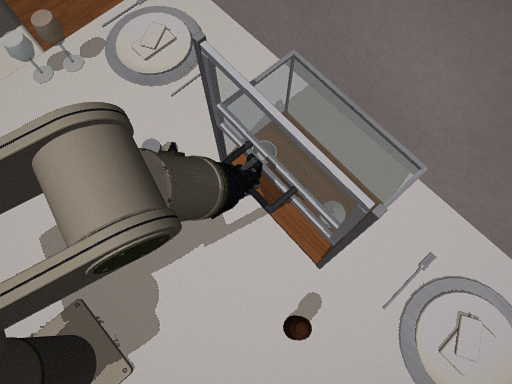

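The sash is up, with the handle still in the fingers at about (255,185). I'll release, back off, and measure the handle height from the top camera.

```bash
python3 - <<'E'
from h import *
bot.grip(.04); st()
p=bot.get_state()["ee_pos"]
bot.move_l(p-.13*HR[:,2],feed=.2)
t=bot.read_camera("top")
K,T=t["camera_matrix"],t["cam_to_world"]
for z in (.22,.26,.30,.31,.32):
    c=T[:3,:3].T@(w(-.0585,0,z)-T[:3,3]); u=K@c; print(z,(u/u[2])[:2].round(1))
cv2.imwrite("pics/t3.png",cv2.resize(t["img"][60:300,100:420,::-1],(800,600)))
R=rot(np.radians(-40),np.radians(40),1); J=np.r_[JAR,.055]
bot.grip(.085)
bot.movep(J-.1*R[:,2],R); st()
t=bot.read_camera("wrist"); s=bot.read_camera("scene")
for pic in(t,s): print([(np.round(r["uv"],1).tolist(),round(r["conf"],2)) for r in bot.look_for("jar",pic)])
c=t["cam_to_world"]; u=t["camera_matrix"]@(c[:3,:3].T@(np.r_[JAR,.045]-c[:3,3])); print("expect jar in wrist",(u/u[2])[:2])
cv2.imwrite("pics/w3.png",np.hstack([cv2.resize(t["img"],(400,300)),cv2.resize(s["img"],(400,300))])[:,:,::-1])
E
```

```text
8.99 pos [ 0.5281 -0.0465  0.3135] F [-0.8 -0.4  0.5] w 0.0401 g 0.0
0.22 [281.3 208.3]
0.26 [282.3 207. ]
0.3 [283.4 205.6]
0.31 [283.7 205.2]
0.32 [284.  204.8]
12.08 pos [0.4141 0.3125 0.1201] F [-0.5  0.4  0.3] w 0.085 g 0.0
[([253.5, 183.3], 0.93)]
[([155.5, 154.2], 0.94)]
expect jar in wrist [249.81708361 190.07898722]
```

View pics/t3.png

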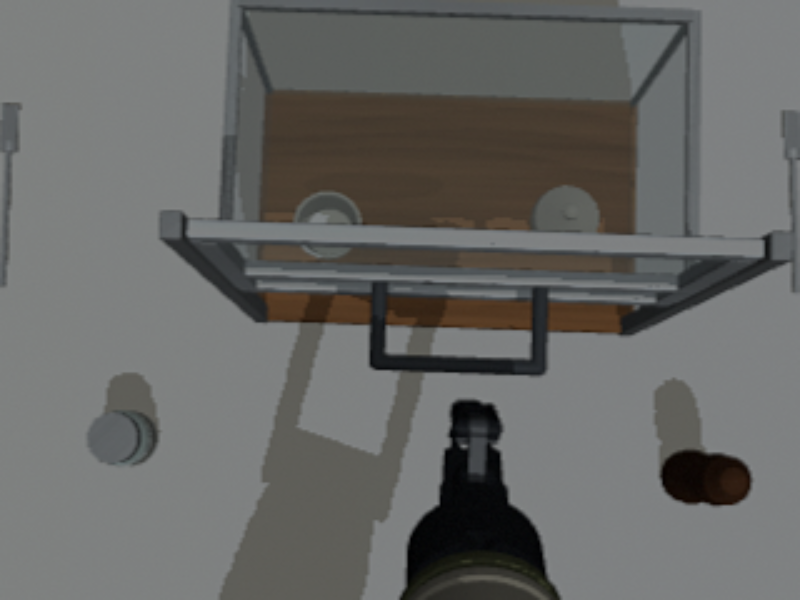

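View pics/w3.png

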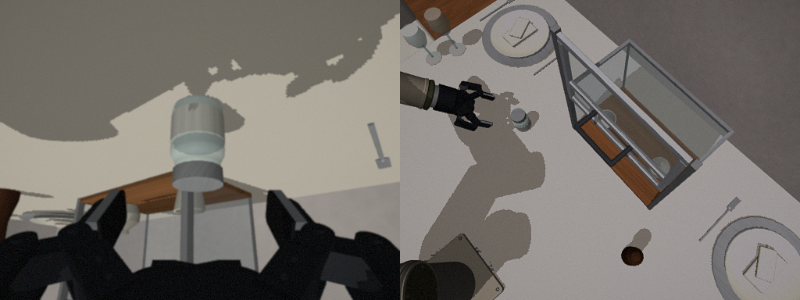

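Top crop: the handle arms are 65 px apart, which matches a raised height of about 0.31 m, and the china is undisturbed. In the wrist view the jar is centred between the fingers, at column 253 against 250 expected. Now I'll grasp the jar.

```bash
python3 - <<'E'
from h import *
R=rot(np.radians(-40),np.radians(40),1); J=np.r_[JAR,.055]
bot.move_l(J,feed=.12); st()
bot.grip(0.02,40); st()
bot.move_l(J+[0,0,.032],feed=.08); st()
bot.wait(.2); st()
bot.move_l([.44,.2,.087],feed=.2)
bot.move_l(w(-.05,.06,.087),feed=.2); st()
t=bot.read_camera("scene")
cv2.imwrite("pics/s4.png",cv2.resize(t["img"][60:285,100:400,::-1],(800,600)))
E
```

```text
13.27 pos [0.4721 0.264  0.0555] F [-0.2 -0.6  0.3] w 0.0851 g 0.0
13.68 pos [0.4722 0.2643 0.0559] F [-2.3  1.1  5.8] w 0.0522 g 41.2
14.22 pos [0.472  0.2636 0.0872] F [ 0.7  0.9 -2.6] w 0.0523 g 41.9
14.43 pos [0.4717 0.2631 0.0864] F [ 0.1 -0.4 -1.3] w 0.0519 g 41.9
16.13 pos [0.5371 0.014  0.0869] F [ 0.2  0.3 -0.8] w 0.0523 g 41.9
```

View pics/s4.png

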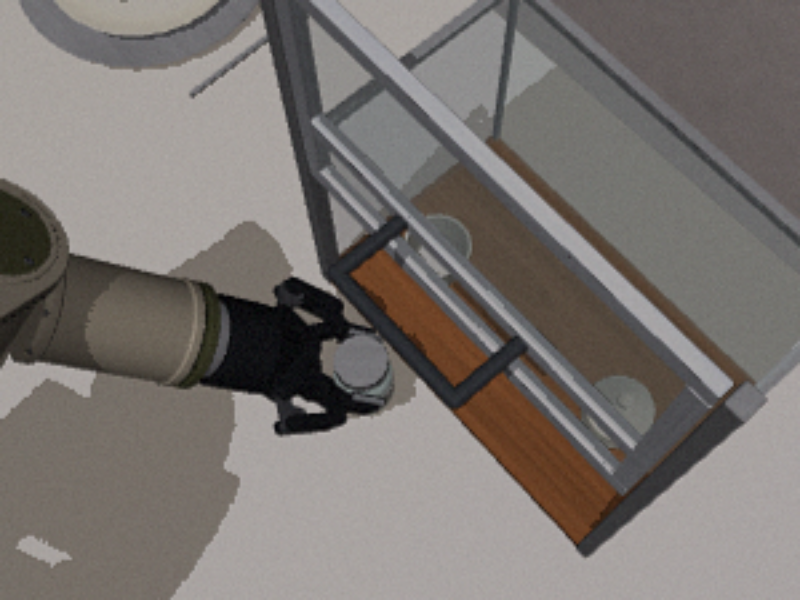

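The jar is held upright at (360,365), in front of the open case and left of the handle. I'll enter, lower until contact, and release.

```bash
python3 - <<'E'
from h import *
bot.move_l(w(.062,0,.087),feed=.12); st(); f0=np.mean([bot.get_state()["ft_force"][2]])
for z in np.arange(.0705,.0625,-.001):
    bot.move_l(w(.062,0,z),feed=.04); f=bot.get_state()["ft_force"][2]
    if f-f0>4: break
print("z",z,f0,f); st()
bot.grip(.07); bot.wait(.3); st()
R=rot(np.radians(-40),np.radians(40),1)
s=bot.read_camera("scene"); cv2.imwrite("pics/s5.png",cv2.resize(s["img"][60:285,150:450,::-1],(800,600)))
E
```

```text
17.39 pos [ 0.6471 -0.049   0.0866] F [-0.6  1.2 -2. ] w 0.0521 g 41.9
z 0.06649999999999999 -1.9820996798099237 8.07049321352769
18.96 pos [ 0.6483 -0.0495  0.0679] F [-5.4  1.   8.1] w 0.052 g 42.7
19.57 pos [ 0.6476 -0.0493  0.0664] F [-0.3  0.2  0.1] w 0.07 g 0.0
```

View pics/s5.png

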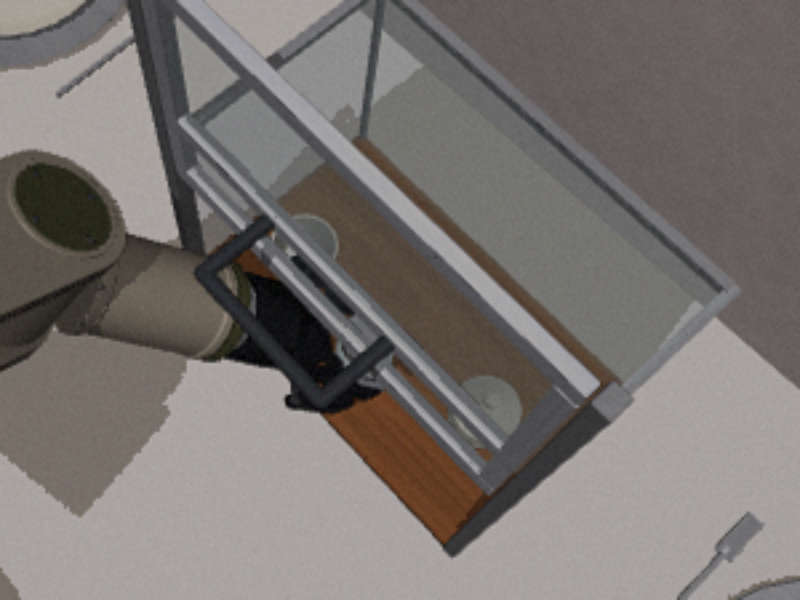

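The jar is between the opened fingers behind the sash plane, at about (350,355), and contact came at the expected height. I'll retreat along the tool axis, checking as I go.

```bash
python3 - <<'E'
from h import *
R=rot(np.radians(-40),np.radians(40),1); p=bot.get_state()["ee_pos"]; h=R[:,2]*[1,1,0]
bot.move_l(p-.06*R[:,2],feed=.1); st()
bot.move_l(p-.13*R[:,2],feed=.15); st()
bot.move_l(p-.13*R[:,2]-.12*h,feed=.2); st()
p=np.load("hp.npy"); a=np.array(bot.inverse_kinematics(p+[0,0,.212]-.16*HR[:,2],HR)); print(a.round(2),bot.get_state()["qpos"].round(2))
for n in("top","scene"):
    s=bot.read_camera(n); 
    for T in("jar","ramekin","sugar_bowl"):
        for r in bot.look_for(T,s)[:1]: 
            x=bp(s,r["uv"],.055); print(n,T,round(r["conf"],2),"local",(C[:2,:2].T@(x-q[:2])).round(3))
    cv2.imwrite(f"pics/{n}6.png",s["img"][:,:,::-1])
a=cv2.imread("pics/top6.png")[60:240,170:390]; b=cv2.imread("pics/scene6.png")[80:285,180:440]
cv2.imwrite("pics/m6.png",np.hstack([cv2.resize(a,(400,327)),cv2.resize(b,(400,327))]))
E
```

```text
20.38 pos [ 0.6124 -0.0198  0.105 ] F [ 0.3 -0.7 -0.1] w 0.0701 g 0.0
20.99 pos [0.5714 0.0146 0.1496] F [0.  0.7 0.1] w 0.0701 g 0.0
21.6 pos [0.5013 0.0736 0.1497] F [ 0.6 -0.9 -0.4] w 0.0705 g 0.0
[-0.33 -0.77  1.92  0.15  1.49 -0.28] [ 0.55 -0.23  2.27 -1.    1.04  0.19]
top sugar_bowl 0.6 local [ 0.147 -0.006]
scene jar 0.56 local [ 0.044 -0.018]
```

View pics/m6.png

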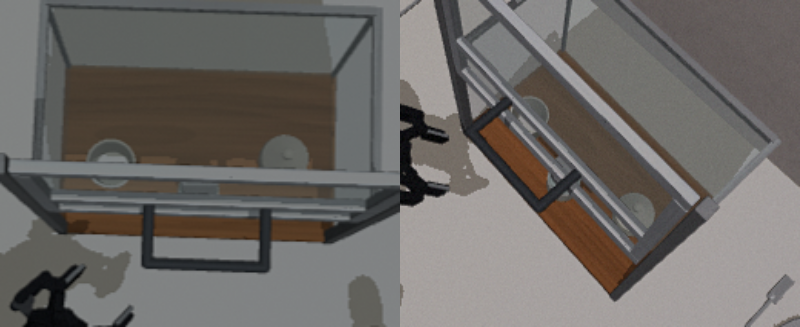

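The jar stands upright on the floor behind the sash, at top crop (200,188) and scene crop (562,180), and the china is in place. Next I'll regrip the handle and lower it gently.

```bash
python3 - <<'E'
from h import *
t=bot.read_camera("top"); print("jar lid local",(C[:2,:2].T@(bp(t,(280,163.5),.097)-q[:2])).round(3))
p=np.load("hp.npy"); pre=p+[0,0,.212]-.16*HR[:,2]
e=bot.get_state()["ee_pos"]
try: bot.move_l(e+[-.07,.05,.06],feed=.25)
except bot.MotionError as x: print(x)
bot.grip(.036); bot.movep(pre,HR); st()
bot.move_l(p+[0,0,.212],feed=.15); st()
bot.grip(0,80); st()
p2=bot.get_state()["ee_pos"]
bot.move_l(p+[0,0,.15],feed=.06); st()
bot.move_l(p+[0,0,.012],feed=.09); st()
bot.move_l(p+[0,0,.0],feed=.03); st()
for d in (.002,.004,.006):
    if bot.get_state()["ft_force"][2]>15: break
    bot.move_l(p-[0,0,d],feed=.02); st()
E
```

```text
jar lid local [0.055 0.001]
24.34 pos [ 0.448  -0.0441  0.4503] F [ 0.1  0.2 -0.3] w 0.036 g 0.0
25.56 pos [ 0.5284 -0.0464  0.3145] F [-0.6 -1.  -0.3] w 0.0359 g 0.0
25.92 pos [ 0.5267 -0.0465  0.3128] F [-14.    0.3   3.1] w 0.0091 g 78.0
27.1 pos [ 0.5267 -0.0465  0.2501] F [-9.8 -0.5  0.4] w 0.0096 g 78.0
28.78 pos [ 0.5266 -0.0465  0.112 ] F [-5.9 -2.1 -1.4] w 0.0099 g 77.9
29.33 pos [ 0.5266 -0.0464  0.0999] F [-5.7 -2.6 -3.6] w 0.0096 g 77.9
29.58 pos [ 0.5269 -0.0465  0.0996] F [-34.9   0.2  24.3] w 0.0095 g 82.1
```

The force rose sharply at the bottom, so the sash is on its stop. I'll release, back off and verify.

```bash
python3 - <<'E'
from h import *
bot.grip(.04); e=bot.get_state()["ee_pos"]; bot.move_l(e-.14*HR[:,2],feed=.15); st()
j=np.array(bot.get_state()["qpos"]); j[0]+=.8; bot.set_joints(j); st()
t=bot.read_camera("top"); s=bot.read_camera("scene")
t0,s0=(cv2.imread(f"pics/{n}0.png")[:,:,::-1] for n in("top","scene"))
for n,a,b,(u,v) in(("top",t["img"],t0,(275,205)),("scene",s["img"],s0,(252,205))): # handle shift closed-before vs now
    A,B=(cv2.cvtColor(np.ascontiguousarray(x[v-35:v+20,u-35:u+45]),cv2.COLOR_RGB2GRAY).astype(np.float32) for x in(a,b))
    print(n,cv2.phaseCorrelate(B,A,cv2.createHanningWindow((80,55),cv2.CV_32F)))
cv2.imwrite("pics/m7.png",np.hstack([cv2.resize(t["img"][40:270,120:420],(400,307)),cv2.resize(s["img"][25:340,130:440],(400,406))[:307]])[:,:,::-1])
E
```

```text
31.07 pos [ 0.4583 -0.0446  0.22  ] F [-0.1  0.1  0.4] w 0.0398 g 0.0
32.42 pos [0.3517 0.2972 0.2197] F [ 0.5 -0.8  0.2] w 0.0401 g 0.0
top ((-0.26131806573631167, 0.21067473361913613), 0.868320438861847)
scene ((0.11940237909068685, 0.5645797483235064), 0.9914503026008606)
```

View pics/m7.png

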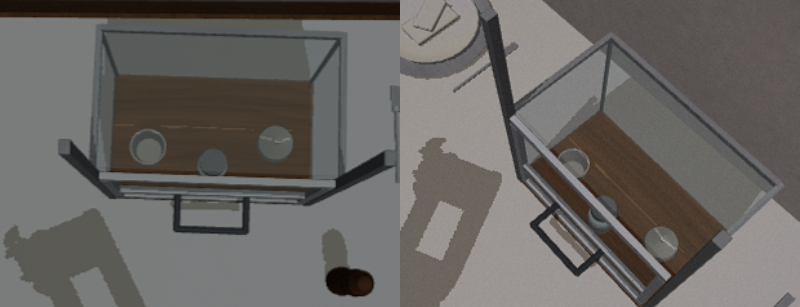

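The sash is closed: the handle is back at its initial pixels. The jar stands upright between the two pieces of china, and the bystanders haven't moved. Handing in.

```bash
python3 -c "
from plant import bot
print(bot.hand_in())"
```

```text
the job is handed in; nothing more can be done
None
```

I handed the job in after about 33 s: the jar stands upright on the case floor behind the fully lowered front, and the final pictures show the mill and china where they were; no verdict came back.

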